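# Top up the carton lanes where there is room

## Task

Restock the three-lane carton rack: put the two cartons from the orange tray into the lanes, each flat in a lane that has room for it behind the front lip, and push it gently back until it touches the box already there. Somebody left a glue stick standing in one of the lanes: stand it in the small blue bin beside its twin. Leave everything else where it is and keep things upright.

Things in the scene. Friction and masses are not known exactly. Their poses are not given: they have to be found in the camera images.
- rack: fixed aluminium rack, three lanes along its x (front at -x, near the robot). Origin: centre of its underside; lane floor 10 mm above it. Lane centres at y = -95, 0, +95 mm; lanes 62 mm wide between guide rails 4 mm thick, tops 25 mm above origin; inside length 270 mm (x -135 to +135); front lip 12 mm above the lane floor, 8 mm thick; rear wall top 60 mm above origin
- stock_a: closed brown cardboard carton already in one of the rack's lanes (which lane differs from run to run), standing against the rear wall: 80 mm long, 52 wide, 60 high. Origin under the middle of its REAR end, on the lane floor; it runs from there along its -x towards the front lip
- stock_b: closed brown cardboard carton already in one of the rack's lanes (which lane differs from run to run), standing against the rear wall: 140 mm long, 52 wide, 60 high. Origin under the middle of its REAR end, on the lane floor; it runs from there along its -x towards the front lip
- stock_c: closed brown cardboard carton already in one of the rack's lanes (which lane differs from run to run), standing against the rear wall: 200 mm long, 52 wide, 60 high. Origin under the middle of its REAR end, on the lane floor; it runs from there along its -x towards the front lip
- stock_a_front (a point): bottom edge of the front face of stock_a, at the middle of its width: the face a new carton in that lane is pushed against
- stock_b_front (a point): bottom edge of the front face of stock_b, at the middle of its width: the face a new carton in that lane is pushed against
- stock_c_front (a point): bottom edge of the front face of stock_c, at the middle of its width: the face a new carton in that lane is pushed against
- carton_long: closed brown cardboard carton with a clear tape strip, 160 mm long (its x), 52 wide (y), 60 high (z); origin at the centre of its underside; may lie either way round; starts on the orange tray
- carton_short: closed brown cardboard carton with a clear tape strip, 100 mm long (its x), 52 wide (y), 60 high (z); origin at the centre of its underside; may lie either way round; starts on the orange tray
- glue: the misplaced glue stick, standing in the front of one of the lanes: upright round stick 100 mm high, body 34 mm diameter, grey cap 40 mm diameter from 64 mm up to the top; origin at the centre of its underside
- twin: bystander: a second, identical glue stick standing in the blue bin
- bin: fixed small open blue bin, outside 160 (x) x 110 (y) x 50 mm high, walls and floor about 4 mm; origin at the centre of its underside
- tray: fixed flat orange tray 280 (x) x 350 (y) mm, floor 4 mm thick, rim 14 mm high; origin at the centre of its underside
- spool: bystander on the tray: small black spool, 28 mm diameter, 40 mm high
- driver: bystander: screwdriver lying on the table, 180 mm long
- tape: bystander: roll of tape, 90 mm outside diameter, 48 mm high, lying flat
- mug: bystander: white mug, 80 mm diameter, 90 mm high
- scanner: fixed bystander: hand-scanner stand, foot 100 mm diameter, black head at 110 to 146 mm height reaching 65 mm towards the robot from the post; origin under the post; do not run into it

How it is judged:
By the outcome, as a careful person would: the job done as asked, in the order asked, and still so for the second after the job is handed in, with the robot touching nothing.
It also fails if it takes over 72 s, if anything falls off the work surface, if the arm or the gripper's body presses on something with over 40 N, if the wrist force passes 120 N, or if a joint passes its speed limit or range.

## Robot

A 6-joint arm with a two-finger parallel gripper is mounted at the origin on the work surface. World frame = base frame: x ahead of the robot, y to its left, z up, the work surface at z = 0. Lengths are in mm, angles in rad, forces in N, time in s.
With the tool pointing down it reaches from about 275 to 750 mm from the base axis. Payload 10.2 kg.
Tool frame: the origin (TCP) lies at the very end of the fingers, on their centre line; the grasp point (between the pads) lies 19 mm behind it; x points along the fingers, y is the direction in which the jaws open and shut, and the axes are right-handed (so a half turn about x gives the same grasp; the last joint's range is limited). The gripper opens to 85 mm and grips with 20 to 120 N. Pads are 22 mm wide; open, the fingers measure 114 mm over their backs; the gripper's body (76 mm by 85 mm) begins 54 mm behind the grasp point. The pads swing forward as they close: fully open they stand 13 mm farther back than shut.
Start: joints at [0.952, 0.313, 1.498, -0, 1.331, -0.223], TCP at [202.425, 484.412, 231.294] pointing down, gripper open.
Joint ranges: [-2.94, 2.94], [-0.97, 2.17], [0.19, 2.56], [-1.23, 4.37], [0.02, 3.11], [-2.88, 2.88]. Speed limits (rad/s): [2.39, 2.39, 3.01, 3.14, 3.14, 3.14].

## Interface

Orientations are given as a unit quaternion [w, x, y, z].
In Python, from rig import ctrl, viewer, order gives the robot as it stands. The module is installed in compiled form; this text tells all that it offers.
- The arm moves only by the tool carry_out, never from a script. Its argument "deltas" is a list of rows, each a list of 7 numbers: the gripper command: -1 is fully open, 1 is shut, values between are in proportion, then the shift along the tool's x, y, z in mm, then the turn, a rotation vector about the tool's x, y, z in degrees. A call has exactly 5 rows; each row is the pose to reach, as a shift and turn from the pose commanded when the call began, along the tool's axes at that moment; what a row does not reach only later rows make up. A row lasts 1/8 s, in which the tool goes at most 62.5 mm and 10.7 degrees, less where a joint would pass 70% of its speed; a pose out of reach is approached as far as the arm can. A call with a gripper value outside its range is refused whole. The fingers move at their own pace and stop on an object; "newtons" is the grip in N (left out, the last holds). Time passes only in rows, so rows that repeat a pose let the fingers close, or fill a call up. It gives the time, the measured TCP pose, the force and the opening at its end, in the units of the state.
- ctrl.sense(): the state, without advancing time (a new reading comes with each control period).
- viewer.capture(name): name is "scene" or "top"; returns the picture (480x640x3 uint8, red, green, blue); there is no depth.
- viewer.calibration(name): a dict with "fx", "fy", "cx", "cy" (pixels), "xyz" and "attitude" of the camera in the world. Camera axes: x right, y down, z forward; pixel columns grow to the right and rows downward; lengths in mm; the calibration is good to about 2 mm. A picture is of the moment at which its call begins. calibration takes no time and is no camera call.
- order.finish_job(): hands the job in, once; it reports no verdict.
The state is a dict: "time_s": time; "joints": joint angles; "dq": joint speeds; "tau": joint torques, N m; "eef_pos": TCP position; "ee_rot": TCP orientation; "force": force on the tool from outside, world axes, zero at the start; "wrist_torque": the same for the moment, N m; "grip_width": opening from 0.0 (shut) to 1.0 (fully open).
Only numpy, scipy, OpenCV 4.12 (cv2) and the standard library are available. Lean on these libraries where they do the work, as an engineer would, in place of code of your own. Each camera call takes 0.05 s, during which the arm holds its last target. There are 200 camera calls.

## Working session

There is one attempt and no reset: what is moved stays moved. The work goes in short steps, Python scripts to look and compute and a tool call to move; the robot and the scene stay as the last step left them, time stands still between calls to the robot, and variables do not carry over. Pictures are saved under pics/ and viewed, about 8 in all and at most 12, crops included, and the job is handed in when it is done.

Besides the shell and the picture viewer there is one more tool, called after ">>>" as name(argument=value, ...) on one line, values as JSON. carry_out: Moves the arm, as the interface text tells. Its arguments: {"type":"object","properties":{"deltas":{"type":"array"},"newtons":{"type":"number"}},"required":["deltas"]}

```bash
mkdir -p pics; python3 - <<'E'
from rig import ctrl, viewer, order
import cv2
print(ctrl.sense())
for n in("scene","top"):
    print(viewer.calibration(n)); cv2.imwrite(f"pics/{n}0.png",viewer.capture(n)[:,:,::-1])
E
```

```text
{'time_s': 0.0, 'joints': array([ 9.51614105e-01,  3.13440354e-01,  1.49846469e+00,  2.65365680e-05,
        1.33100136e+00, -2.23470213e-01]), 'dq': array([ 2.62512927e-05,  1.40554159e-03,  1.06921741e-03,  3.63271878e-05,
       -6.84342890e-04,  2.23430901e-04]), 'tau': array([-2.94603024e-04, -4.12276483e+01, -2.59739345e+01, -2.52772115e-04,
        4.33204608e-03,  1.50534271e-05]), 'eef_pos': array([202.24962182, 484.19030963, 230.72962263]), 'ee_rot': array([ 0.69311246,  0.13857632,  0.69350901, -0.13941659]), 'force': array([ 0.35381719, -0.46885952, -0.04858557]), 'wrist_torque': array([ 0.02114214,  0.02108301, -0.02287423]), 'grip_width': 1.0010823166736023}
{'fx': 547.3197249385753, 'fy': 547.3197249385753, 'cx': 314.4147921265083, 'cy': 249.69594459190768, 'xyz': array([1562.53364129,  -67.08475881,  915.61730305]), 'attitude': array([-0.29771592,  0.65037952,  0.63523702, -0.29128277])}
{'fx': 445.05506117478797, 'fy': 445.05506117478797, 'cx': 320.0288710888853, 'cy': 245.7491694888772, 'xyz': array([435.20526137, -59.96201791, 935.28646881]), 'attitude': array([ 0.05298913, -0.6995392 ,  0.71148014, -0.04041132])}
```

View pics/scene0.png

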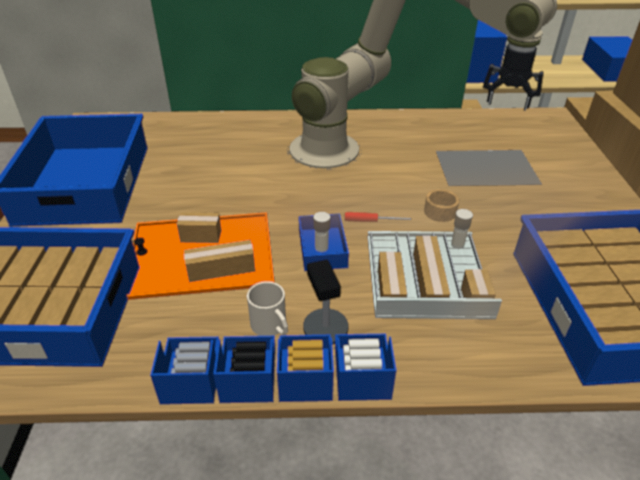

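View pics/top0.png

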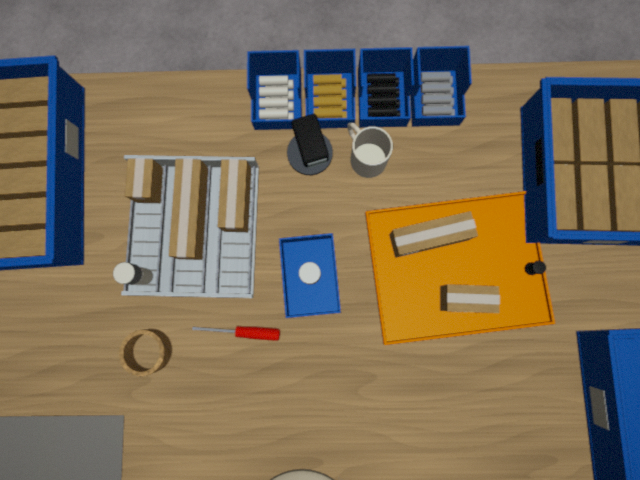

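The images run up = +x and left = +y. Stock_a and the glue are in the left lane (glue at top px 127,273), stock_c is in the middle lane and stock_b in the right. The tray holds the long carton (435,233) and the short one (472,298). The bin and twin are at (310,273). So the glue comes out first, then long goes to lane a and short to lane b. I'll take enlarged crops to measure from.

```bash
python3 - <<'E'
import cv2
def crop(n,x0,y0,x1,y1,s,o):
    c=cv2.resize(cv2.imread(f"pics/{n}0.png")[y0:y1,x0:x1],None,fx=s,fy=s,interpolation=cv2.INTER_CUBIC)
    for x in range(-(-x0//20)*20,x1,20):
        cv2.line(c,(int((x-x0+.5)*s),0),(int((x-x0+.5)*s),6),(0,0,255),1); cv2.putText(c,str(x),(int((x-x0+.5)*s)-10,18),0,.38,(0,0,255))
    for y in range(-(-y0//20)*20,y1,20):
        cv2.line(c,(0,int((y-y0+.5)*s)),(6,int((y-y0+.5)*s)),(0,0,255),1); cv2.putText(c,str(y),(8,int((y-y0+.5)*s)+4),0,.38,(0,0,255))
    cv2.imwrite(f"pics/{o}.png",c); print(c.shape)
crop("top",115,145,345,325,3.3,"c1"); crop("top",360,185,560,350,3.6,"c2")
crop("scene",120,200,280,310,5,"c3"); crop("scene",290,200,505,325,3.7,"c4")
E
```

```text
(594, 759, 3)
(594, 720, 3)
(550, 800, 3)
(462, 796, 3)
```

View pics/c1.png

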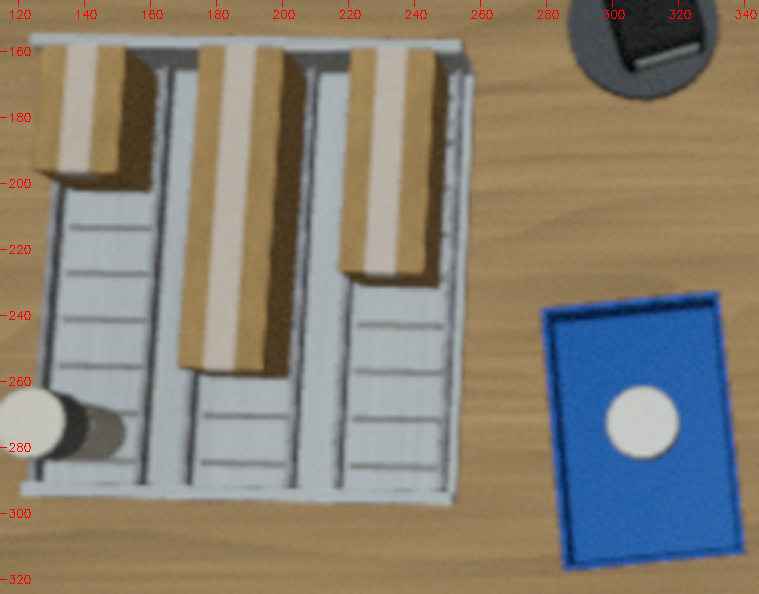

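View pics/c2.png

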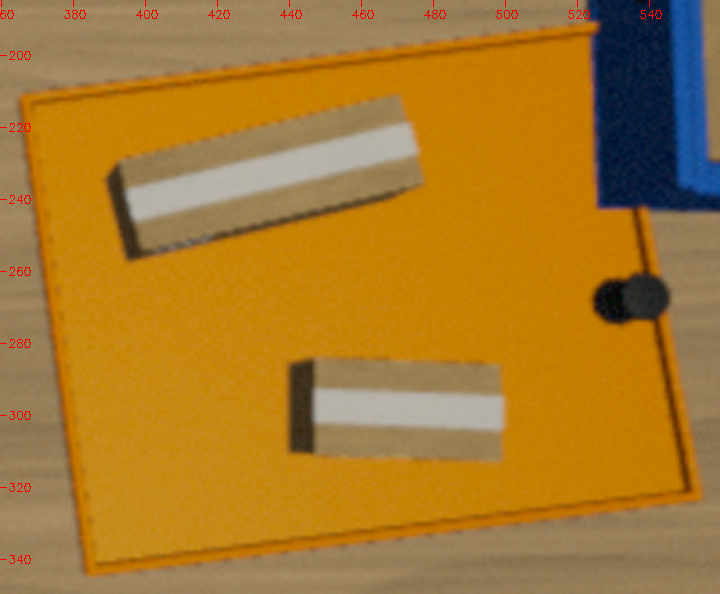

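View pics/c3.png

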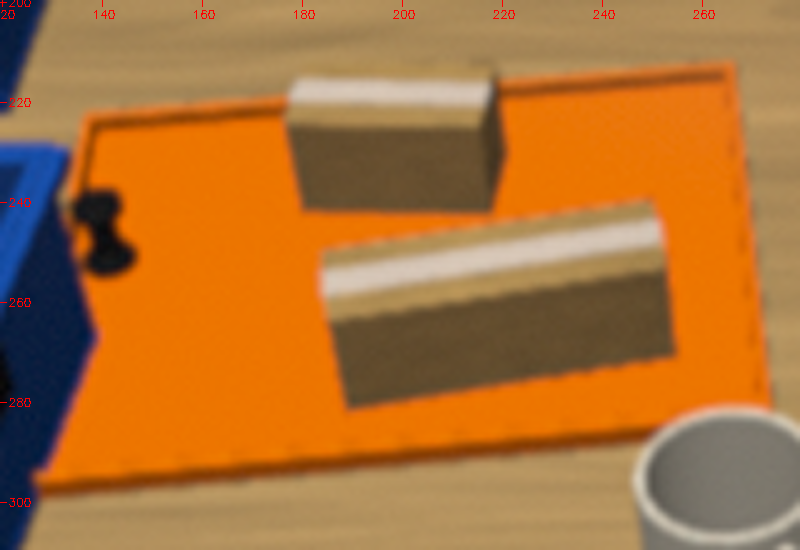

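View pics/c4.png

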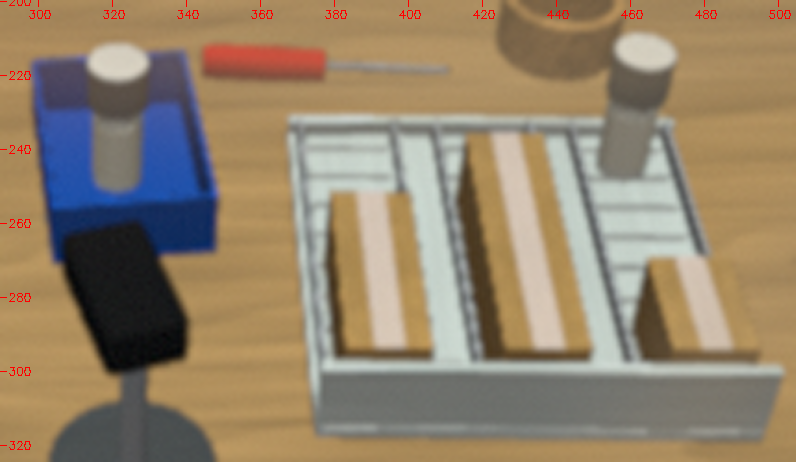

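```bash
cat >h.py <<'E'
import numpy as np
from rig import ctrl, viewer, order
from scipy.spatial.transform import Rotation as R
from scipy.optimize import least_squares
def rot(q): return R.from_quat(np.asarray(q)[[1,2,3,0]])
C={n:viewer.calibration(n) for n in("scene","top")}
def proj(n,P):
    c=C[n]; p=rot(c["attitude"]).inv().apply(np.atleast_2d(P)-c["xyz"])
    return np.c_[c["fx"]*p[:,0]/p[:,2]+c["cx"],c["fy"]*p[:,1]/p[:,2]+c["cy"]]
CR={"c1":("top",115,145,3.3),"c2":("top",360,185,3.6),"c3":("scene",120,200,5),"c4":("scene",290,200,3.7)}
def px(c,u,v): n,x,y,s=CR[c]; return n,np.array([x+u/s-.5,y+v/s-.5])
def W(pose,P): return R.from_euler("z",pose[3]).apply(np.atleast_2d(P))+pose[:3]
def fit(obs,x0,zfix=None):
    # obs: (crop,u,v,bodypoint)
    def f(x):
        e=[]
        for c,u,v,P in obs:
            n,p=px(c,u,v); e.append((proj(n,W(x,P))-p)[0])
        return np.ravel(e)
    s=least_squares(f,x0,x_scale=[10,10,10,.1],loss="soft_l1")
    return s.x, f(s.x).reshape(-1,2)
E
python3 - <<'E'
from h import *
np.set_printoptions(precision=2,suppress=True)
D={}
f,r=-143,143
D["rack"]=([("c1",21,495,(f,130,22)),("c1",453,504,(f,-130,22)),("c1",30,33,(r,130,60)),("c1",462,42,(r,-130,60)),
 ("c4",323,372,(r,-130,60)),("c4",783,368,(r,130,60)),("c4",289,118,(f,-130,22)),("c4",672,120,(f,130,22)),("c4",317,435,(r,-130,0)),("c4",765,440,(r,130,0))],[470,220,0,0])
def box(L,t,b): 
    l=L/2;k=dict(A=(-l,26),B=(l,26),Cc=(l,-26),Dd=(-l,-26))
    return [(c,u,v,k[q]+(60,)) for q,c,u,v in t]+[(c,u,v,k[q]+(0,)) for q,c,u,v in b]
# body x ~ world -y ; body y ~ world +x ; A=+y+x B=-y+x C=-y-x D=+y-x
D["long"]=(box(160,[("A","c2",122,160),("B","c2",402,96),("Cc","c2",424,182),("Dd","c2",140,250),("A","c3",664,270),("B","c3",332,322),("Cc","c3",320,250),("Dd","c3",652,202)],
 [("A","c2",109,177),("Dd","c2",129,258),("A","c3",676,355),("B","c3",348,409)]),[450,-280,4,-1.4])
D["short"]=(box(100,[("A","c2",314,358),("B","c2",500,363),("Cc","c2",502,461),("Dd","c2",314,455),("A","c3",480,126),("B","c3",288,126)],
 [("A","c2",290,362),("Dd","c2",290,453),("A","c3",492,211),("B","c3",302,211),("Dd","c3",505,152)]),[330,-350,4,-1.57])
D["bin"]=([("c1",541,309,(80,55,50)),("c1",719,292,(80,-55,50)),("c1",745,553,(-80,-55,50)),("c1",566,570,(-80,55,50)),
 ("c4",33,63,(-80,-55,50)),("c4",185,51,(-80,55,50)),("c4",217,197,(80,55,50)),("c4",52,213,(80,-55,50))],[390,-40,0,0.])
P={}
for k,(o,x0) in D.items():
    x,e=fit(o,x0); P[k]=x; print(k,x[:3],np.degrees(x[3]),"rms px",np.sqrt((e**2).mean())); print(np.abs(e).max(1))
for k,a,b in(("glue",("c1",31,424),("c4",645,52)),("twin",("c1",642,423),("c4",118,62))):
    g=lambda X:np.ravel([proj(px(*q)[0],X)[0]-px(*q)[1] for q in(a,b)])
    s=least_squares(g,[400,100,100]); print(k,"cap top",s.x,s.fun)
x=P["rack"]
for n,y,L in(("a",95,80),("c",0,200),("b",-95,140)): # predicted top front edge in c1
    q=proj("top",W(x,[(135-L,y+26,70),(135-L,y-26,70),(135,y+26,70)])); print(n,(q-[115,145]+.5)*3.3)
E
```

```text
rack [600.55 226.04   1.63] -2.130460659269266 rms px 1.6466101837859597
[2.32 2.5  2.21 2.57 1.98 1.75 1.81 1.59 1.55 2.8 ]
long [ 574.17 -273.67    2.92] -77.98703368227456 rms px 0.6815337151085286
[0.62 0.55 0.95 0.86 0.85 1.27 0.09 0.4  1.07 1.09 1.17 0.96]
short [ 443.8  -339.52    4.13] -92.62029200969839 rms px 0.5186149515300112
[0.26 0.52 0.57 0.46 0.25 0.91 0.7  0.57 0.99 0.46 1.01]
bin [495.59 -22.68  -3.35] 4.727249671342391 rms px 0.4224190759955022
[0.11 0.39 0.6  0.59 0.44 0.35 0.79 0.44]
glue cap top [500.44 322.4  108.63] [-0. -0. -0.  0.]
twin cap top [495.5  -25.03 102.99] [ 0.21 -0.    0.28 -0.01]
a [[ 33.11 166.54]
 [117.95 167.94]
 [ 43.41  39.51]]
c [[175.12 365.86]
 [261.87 367.55]
 [196.79  41.76]]
b [[339.01 269.43]
 [425.4  270.98]
 [350.87  44.02]]
```

```bash
python3 - <<'E'
from h import *
np.set_printoptions(precision=2,suppress=True)
O=[("c1",21,495,0,1,22),("c1",453,504,0,-1,22),("c1",30,33,1,1,60),("c1",462,42,1,-1,60),
 ("c4",323,372,1,-1,60),("c4",783,368,1,1,60),("c4",289,118,0,-1,22),("c4",672,120,0,1,22),("c4",317,435,1,-1,0),("c4",765,440,1,1,0)]
S=[]
for y,L,p in((95,80,[("c1",35,167,1),("c1",118,174,-1),("c4",650,258,-1),("c4",713,257,1)]),(0,200,[("c1",179,367,1),("c1",263,373,-1),("c4",466,133,-1),("c4",544,134,1)]),(-95,140,[("c1",340,270,1),("c1",425,275,-1),("c4",331,191,-1),("c4",408,193,1)])):
    S+=[(c,u,v,(135-L,y+26*s,70)) for c,u,v,s in p]
def f(x):
    fr,re,hw=x[4:]; e=[]
    for c,u,v,a,s,z in O:
        n,p=px(c,u,v); e.append((proj(n,W(x,((fr,re)[a],s*hw,z)))-p)[0])
    for c,u,v,P in S:
        n,p=px(c,u,v); e.append((proj(n,W(x,P))-p)[0])
    return np.ravel(e)
s=least_squares(f,[600,226,0,-.04,-143,143,130],x_scale=[10,10,10,.1,10,10,10],loss="soft_l1")
x=s.x; print(x,np.degrees(x[3])); print(f(x).reshape(-1,2))
for k in("a",95),("b",-95): print(k,W(x,(0,k[1],10)))
for nm in("top","scene"):
    sel=[i for i,o in enumerate(O+S) if CR[o[0]][0]==nm]
    def g(y): 
        return f(np.r_[y[:2],x[2],y[2],x[4:]]).reshape(-1,2)[sel].ravel()
    t=least_squares(g,x[[0,1,3]],x_scale=[10,10,.1],loss="soft_l1"); print(nm,t.x)
E
```

```text
[ 599.33  226.44   -0.87   -0.04 -140.99  142.5   134.95] -2.0147621367797193
[[ 0.48 -0.06]
 [ 0.12 -0.26]
 [-0.01  1.07]
 [-0.3  -0.01]
 [-0.15 -0.88]
 [ 0.37  1.22]
 [-0.11 -0.52]
 [ 0.21 -0.34]
 [-0.5   0.8 ]
 [-0.74  0.47]
 [-0.29  0.88]
 [ 0.2  -0.87]
 [-1.3  -0.16]
 [ 4.61  0.28]
 [-0.88  0.44]
 [-0.11 -0.92]
 [-0.14 -0.08]
 [ 0.11 -0.2 ]
 [-0.19  0.59]
 [ 0.17 -0.51]
 [-0.72  0.05]
 [ 0.53 -0.33]]
('a', 95) [[602.67 321.38   9.13]]
('b', -95) [[595.99 131.5    9.13]]
top [599.43 226.31  -0.04]
scene [599.2  226.59  -0.03]
```

```bash
cat >>h.py <<'E'
def plan(xyz,yaw,q=None):
    """shift (tool axes, mm) and turn (deg) from the measured pose to TCP xyz, tool down, jaw axis yaw (deg, mod 180)"""
    s=ctrl.sense(); A=rot(s["ee_rot"]); best=None
    for y in(yaw,yaw+180):
        c,n=np.cos(np.radians(y)),np.sin(np.radians(y))
        B=R.from_matrix(np.array([[0,0,-1],[c,n,0],[n,-c,0]]).T)
        rv=(A.inv()*B).as_rotvec(degrees=True)
        print("jaw",y,"shift",A.inv().apply(np.array(xyz)-s["eef_pos"]).round(1),"turn",rv.round(1))
def st():
    s=ctrl.sense(); m=rot(s["ee_rot"]).as_matrix()
    print("t%.2f"%s["time_s"],"tcp",s["eef_pos"].round(1),"jaw yaw %.1f"%np.degrees(np.arctan2(m[1,1],m[0,1])),"F",s["force"].round(1),"w %.3f"%s["grip_width"],"q",s["joints"].round(2))
E
python3 -c "
from h import *
st(); plan((500.4,322.4,150),88); plan((500.4,322.4,74),88)"
```

```text
t0.10 tcp [202.3 484.2 230.8] jaw yaw 67.3 F [ 0.5 -0.8 -0.1] w 0.998 q [ 0.95  0.31  1.5  -0.    1.33 -0.22]
jaw 88 shift [ 80.8 -34.3 337.5] turn [-20.7  -0.    0.1]
jaw 268 shift [ 80.8 -34.3 337.5] turn [1.593e+02 1.000e-01 0.000e+00]
jaw 88 shift [156.8 -34.2 337.5] turn [-20.7  -0.    0.1]
jaw 268 shift [156.8 -34.2 337.5] turn [1.593e+02 1.000e-01 0.000e+00]
```

>>> carry_out(deltas=[[-1, 10, -7, 60, -4, 0, 0], [-1, 30, -14, 120, -8, 0, 0], [-1, 55, -21, 180, -13, 0, 0], [-1, 70, -28, 240, -17, 0, 0], [-1, 81, -31, 295, -20.7, 0, 0]], newtons=30)

```text
time_s: 0.72
eef_pos: [464.0, 340.7, 149.3]
ee_rot: [0.707, 0.011, 0.707, -0.012]
force: [0.1, 1.0, 0.1]
grip_width: 1.001
```

```bash
python3 -c "
from h import *
import cv2
st(); plan((500.4,322.4,150),88); plan((500.4,322.4,74),88)"
```

```text
t0.72 tcp [464.  340.7 149.3] jaw yaw 88.1 F [0.1 1.  0.1] w 1.001 q [ 0.43  0.5   1.45  0.    1.19 -1.11]
jaw 88 shift [ -0.7 -17.1  37. ] turn [ 0.1 -0.1  0. ]
jaw 268 shift [ -0.7 -17.1  37. ] turn [-1.799e+02 -0.000e+00 -1.000e-01]
jaw 88 shift [ 75.3 -17.   37.1] turn [ 0.1 -0.1  0. ]
jaw 268 shift [ 75.3 -17.   37.1] turn [-1.799e+02 -0.000e+00 -1.000e-01]
```

>>> carry_out(deltas=[[-1, 0, -10, 20, 0, 0, 0], [-1, 0, -17, 37, 0, 0, 0], [-1, 25, -17, 37, 0, 0, 0], [-1, 55, -17, 37, 0, 0, 0], [-1, 75, -17, 37, 0, 0, 0]])

```text
time_s: 1.35
eef_pos: [498.1, 324.6, 74.6]
ee_rot: [0.707, 0.012, 0.707, -0.012]
force: [0.3, 0.4, 0.9]
grip_width: 1.003
```

>>> carry_out(deltas=[[-0.2, 0, 0, 0, 0, 0, 0], [0.3, 0, 0, 0, 0, 0, 0], [1, 0, 0, 0, 0, 0, 0], [1, 0, 0, 0, 0, 0, 0], [1, 0, 0, 0, 0, 0, 0]])

```text
time_s: 1.98
eef_pos: [499.7, 324.2, 76.8]
ee_rot: [0.708, 0.013, 0.706, -0.012]
force: [-1.6, 0.8, 6.9]
grip_width: 0.458
```

```bash
python3 -c "
from h import *
st()
g=W((495.6,-22.7,0,np.radians(4.7)),(-48,-2,0))[0];print(g)"
```

```text
t1.98 tcp [499.7 324.2  76.8] jaw yaw 88.0 F [-1.6  0.8  6.9] w 0.458 q [ 0.38  0.62  1.46  0.    1.06 -1.16]
[447.92528245 -28.62632319   0.        ]
```

>>> carry_out(deltas=[[1, 0, 0, 0, 0, 0, 0], [1, -5, 0, 0, 0, 0, 0], [1, -20, 0, 0, 0, 0, 0], [1, -50, 0, 0, 0, 0, 0], [1, -90, 0, 0, 0, 0, 0]])

```text
time_s: 2.6
eef_pos: [498.7, 323.7, 166.6]
ee_rot: [0.707, 0.012, 0.707, -0.012]
force: [-0.1, 0.8, 0.2]
grip_width: 0.461
```

```bash
python3 -c "
from h import *
st(); plan((450,150,160),92.7);plan((448,-28.6,160),94.7)"
```

```text
t2.60 tcp [498.7 323.7 166.6] jaw yaw 88.0 F [-0.1  0.8  0.2] w 0.461 q [ 0.38  0.52  1.37  0.    1.26 -1.16]
jaw 92.7 shift [   6.7 -175.2  -42.7] turn [-4.7 -0.1  0. ]
jaw 272.7 shift [   6.7 -175.2  -42.7] turn [1.753e+02 0.000e+00 1.000e-01]
jaw 94.7 shift [   6.7 -353.8  -38.5] turn [-6.7 -0.1  0. ]
jaw 274.7 shift [   6.7 -353.8  -38.5] turn [1.733e+02 0.000e+00 1.000e-01]
```

>>> carry_out(deltas=[[1, 0, -40, -15, -1, 0, 0], [1, 0, -100, -38, -3, 0, 0], [1, 0, -160, -38, -5, 0, 0], [1, 0, -220, -38, -6.7, 0, 0], [1, 0, -275, -38, -6.7, 0, 0]])

```text
time_s: 3.22
eef_pos: [451.4, 48.4, 166.4]
ee_rot: [0.707, -0.029, 0.706, 0.029]
force: [1.5, 0.9, -0.2]
grip_width: 0.461
```

>>> carry_out(deltas=[[1, 0, -40, 0, 0, 0, 0], [1, 0, -70, 0, 0, 0, 0], [1, 0, -79, 0, 0, 0, 0], [1, 0, -79, 0, 0, 0, 0], [1, 0, -79, 0, 0, 0, 0]])

```text
time_s: 3.85
eef_pos: [458.0, -27.5, 165.5]
ee_rot: [0.706, -0.029, 0.706, 0.03]
force: [-1.4, 0.4, -0.2]
grip_width: 0.459
```

```bash
python3 - <<'E'
from h import *
import cv2
st(); plan((448,-28.6,73),94.7)
a=viewer.capture("scene")[130:330,270:470,::-1]; b=viewer.capture("top")[200:400,220:420,::-1]
cv2.imwrite("pics/g1.png",cv2.resize(np.hstack([a,b]),None,fx=2,fy=2,interpolation=cv2.INTER_CUBIC))
E
```

```text
t3.85 tcp [458.  -27.5 165.5] jaw yaw 94.8 F [-1.4  0.4 -0.2] w 0.459 q [-0.32  0.24  1.78  0.    1.12 -1.97]
jaw 94.7 shift [ 92.5  -0.2 -10.1] turn [ 0.1  0.  -0. ]
jaw 274.7 shift [ 92.5  -0.2 -10.1] turn [-179.9    0.     0. ]
```

View pics/g1.png

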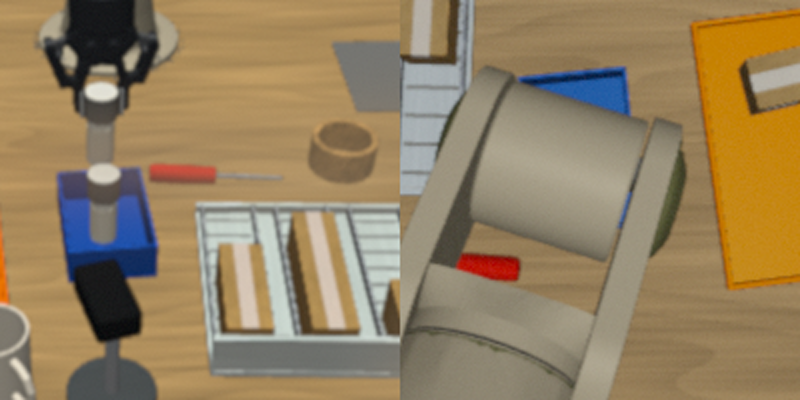

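The picture shows the glue held upright in the fingers, with its cap at scene px (320,175). It sits on the robot side of its twin (322,217).

>>> carry_out(deltas=[[1, 5, 0, -10, 0, 0, 0], [1, 30, 0, -10, 0, 0, 0], [1, 60, 0, -10, 0, 0, 0], [1, 78, 0, -10, 0, 0, 0], [1, 84, 0, -10, 0, 0, 0]])

```text
time_s: 4.58
eef_pos: [447.1, -28.9, 80.4]
ee_rot: [0.706, -0.029, 0.707, 0.029]
force: [0.3, 0.5, -0.8]
grip_width: 0.46
```

>>> carry_out(deltas=[[1, 1, 0, 0, 0, 0, 0], [1, 2, 0, 0, 0, 0, 0], [1, 3, 0, 0, 0, 0, 0], [1, 4, 0, 0, 0, 0, 0], [1, 4, 0, 0, 0, 0, 0]])

```text
time_s: 5.2
eef_pos: [448.1, -29.3, 77.3]
ee_rot: [0.707, -0.029, 0.706, 0.029]
force: [0.3, -0.2, -0.8]
grip_width: 0.461
```

```bash
python3 - <<'E'
from h import *
import cv2
st(); plan((448,-28.6,73),94.7)
for z in(60,104,110): print(z,proj("scene",(448,-28.6,z)))
cv2.imwrite("pics/g2.png",cv2.resize(viewer.capture("scene")[180:280,280:400,::-1],None,fx=5,fy=5,interpolation=cv2.INTER_CUBIC))
E
```

```text
t5.20 tcp [448.1 -29.3  77.3] jaw yaw 94.7 F [ 0.3 -0.2 -0.8] w 0.461 q [-0.33  0.35  1.9  -0.    0.89 -1.98]
jaw 94.7 shift [ 4.3  0.7 -0.1] turn [0. 0. 0.]
jaw 274.7 shift [ 4.3  0.7 -0.1] turn [-180.   -0.    0.]
60 [[319.52770356 218.39617847]]
104 [[319.62322699 204.47334642]]
110 [[319.63656323 202.52954884]]
```

View pics/g2.png

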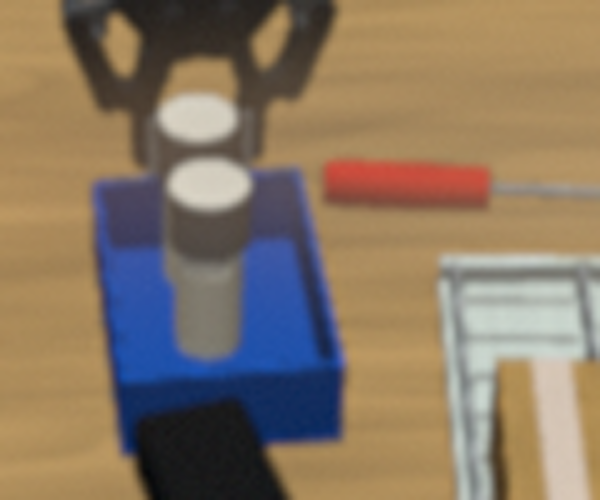

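Glue cap top is at px (319,203), which puts it at about z 108. It has roughly 4 mm to go.

>>> carry_out(deltas=[[1, 1, 0, 0, 0, 0, 0], [1, 2, 0, 0, 0, 0, 0], [1, 3, 0, 0, 0, 0, 0], [1, 4, 0, 0, 0, 0, 0], [1, 4, 0, 0, 0, 0, 0]])

```text
time_s: 5.88
eef_pos: [448.1, -29.2, 73.2]
ee_rot: [0.706, -0.029, 0.707, 0.029]
force: [-0.2, -0.0, 0.3]
grip_width: 0.464
```

>>> carry_out(deltas=[[1, 0.5, 0, 0, 0, 0, 0], [1, 1, 0, 0, 0, 0, 0], [1, 1.5, 0, 0, 0, 0, 0], [1, 2, 0, 0, 0, 0, 0], [1, 2, 0, 0, 0, 0, 0]])

```text
time_s: 6.5
eef_pos: [448.1, -29.3, 71.3]
ee_rot: [0.706, -0.029, 0.707, 0.029]
force: [0.2, -0.6, -1.2]
grip_width: 0.461
```

>>> carry_out(deltas=[[1, 0.5, 0, 0, 0, 0, 0], [1, 1, 0, 0, 0, 0, 0], [1, 1.5, 0, 0, 0, 0, 0], [1, 2, 0, 0, 0, 0, 0], [1, 2, 0, 0, 0, 0, 0]])

```text
time_s: 7.12
eef_pos: [448.8, -29.4, 70.7]
ee_rot: [0.707, -0.029, 0.706, 0.029]
force: [-3.8, 1.4, 16.4]
grip_width: 0.46
```

>>> carry_out(deltas=[[1, -1, 0, 0, 0, 0, 0], [0.2, -1, 0, 0, 0, 0, 0], [-0.3, -1, 0, 0, 0, 0, 0], [-0.8, -1, 0, 0, 0, 0, 0], [-0.8, -1, 0, 0, 0, 0, 0]])

```text
time_s: 7.75
eef_pos: [448.1, -29.3, 70.1]
ee_rot: [0.706, -0.029, 0.707, 0.029]
force: [0.1, 0.4, 0.8]
grip_width: 0.904
```

>>> carry_out(deltas=[[-0.8, 0, 0, 0, 0, 0, 0], [-0.8, -15, 0, 0, 0, 0, 0], [-0.8, -50, 0, 0, 0, 0, 0], [-0.8, -90, 0, 0, 0, 0, 0], [-0.8, -120, 0, 0, 0, 0, 0]])

```text
time_s: 8.38
eef_pos: [448.2, -29.3, 191.9]
ee_rot: [0.707, -0.029, 0.706, 0.029]
force: [-0.3, -1.0, -0.7]
grip_width: 0.899
```

```bash
python3 -c "
from h import *
st(); plan((574.2,-273.7,190),12);plan((574.2,-273.7,34),12)"
```

```text
t8.38 tcp [448.2 -29.3 191.9] jaw yaw 94.7 F [-0.3 -1.  -0.7] w 0.899 q [-0.33  0.18  1.77  0.    1.18 -1.98]
jaw 12 shift [   2.1 -254.   105.4] turn [82.7  0.1 -0. ]
jaw 192 shift [   2.1 -254.   105.4] turn [-97.3   0.    0.1]
jaw 12 shift [ 158.1 -253.9  105.2] turn [82.7  0.1 -0. ]
jaw 192 shift [ 158.1 -253.9  105.2] turn [-97.3   0.    0.1]
```

>>> carry_out(deltas=[[-1, 0, -50, 20, 10, 0, 0], [-1, 0, -100, 40, 20, 0, 0], [-1, 0, -150, 62, 30, 0, 0], [-1, 0, -205, 85, 40, 0, 0], [-1, 2, -254, 105, 50, 0, 0]])

```text
time_s: 9.0
eef_pos: [574.3, -275.7, 188.1]
ee_rot: [0.652, 0.274, 0.652, -0.274]
force: [0.5, 0.8, -0.4]
grip_width: 0.997
```

>>> carry_out(deltas=[[-1, 0, 0, 0, 10, 0, 0], [-1, 0, 0, 0, 20, 0, 0], [-1, 0, 0, 0, 30, 0, 0], [-1, 10, 0, 0, 32.7, 0, 0], [-1, 30, 0, 0, 32.7, 0, 0]])

```text
time_s: 9.62
eef_pos: [573.9, -274.0, 158.4]
ee_rot: [0.55, 0.445, 0.549, -0.445]
force: [-0.3, 0.3, 0.7]
grip_width: 0.999
```

```bash
python3 -c "
from h import *
st(); plan((574.2,-273.7,34),12)"
```

```text
t9.62 tcp [ 573.9 -274.   158.4] jaw yaw 12.0 F [-0.3  0.3  0.7] w 0.999 q [-0.63  0.61  1.23  0.    1.29 -0.84]
jaw 12 shift [124.4   0.2  -0.3] turn [-0.   0.1 -0.1]
jaw 192 shift [124.4   0.2  -0.3] turn [ 1.8e+02 -1.0e-01 -1.0e-01]
```

>>> carry_out(deltas=[[-1, 30, 0, 0, 0, 0, 0], [-1, 70, 0, 0, 0, 0, 0], [-1, 105, 0, 0, 0, 0, 0], [-1, 122, 0, 0, 0, 0, 0], [-1, 125, 0, 0, 0, 0, 0]])

```text
time_s: 10.25
eef_pos: [573.6, -273.7, 32.8]
ee_rot: [0.549, 0.445, 0.55, -0.445]
force: [0.2, 1.1, 0.9]
grip_width: 1.002
```

>>> carry_out(deltas=[[-0.4, 0, 0, 0, 0, 0, 0], [0, 0, 0, 0, 0, 0, 0], [0.5, 0, 0, 0, 0, 0, 0], [1, 0, 0, 0, 0, 0, 0], [1, 0, 0, 0, 0, 0, 0]], newtons=35)

```text
time_s: 10.88
eef_pos: [574.3, -274.2, 34.8]
ee_rot: [0.551, 0.445, 0.549, -0.445]
force: [0.2, 0.3, 6.7]
grip_width: 0.604
```

>>> carry_out(deltas=[[1, 0, 0, 0, 0, 0, 0], [1, -5, 0, 0, 0, 0, 0], [1, -20, 0, 0, 0, 0, 0], [1, -40, 0, 0, 0, 0, 0], [1, -70, 0, 0, 0, 0, 0]])

```text
time_s: 11.5
eef_pos: [573.3, -273.5, 104.1]
ee_rot: [0.549, 0.445, 0.55, -0.445]
force: [0.3, -0.6, -3.3]
grip_width: 0.602
```

```bash
python3 - <<'E'
from h import *
import cv2
st()
x=(599.3,226.4,-.9,np.radians(-2.1))
a=W(x,(-40,95,0))[0]; b=W(x,(-70,-95,0))[0]; print(a,b)
plan((450,0,230),50); plan((a[0],a[1],230),87.9)
cv2.imwrite("pics/l1.png",cv2.resize(viewer.capture("scene")[130:330,120:320,::-1],None,fx=2.5,fy=2.5,interpolation=cv2.INTER_CUBIC))
E
```

```text
t11.50 tcp [ 573.3 -273.5  104.1] jaw yaw 12.0 F [ 0.3 -0.6 -3.3] w 0.602 q [-0.63  0.67  1.29 -0.    1.18 -0.84]
[562.80801658 322.80194576  -0.9       ] [525.86586011 134.0288622   -0.9       ]
jaw 50 shift [-125.6  -63.8 -293.3] turn [-38.   -0.1   0. ]
jaw 230 shift [-125.6  -63.8 -293.3] turn [1.42e+02 0.00e+00 1.00e-01]
jaw 87.9 shift [-125.4  113.8 -585.6] turn [-75.9  -0.1   0. ]
jaw 267.9 shift [-125.4  113.8 -585.6] turn [1.041e+02 0.000e+00 1.000e-01]
```

View pics/l1.png

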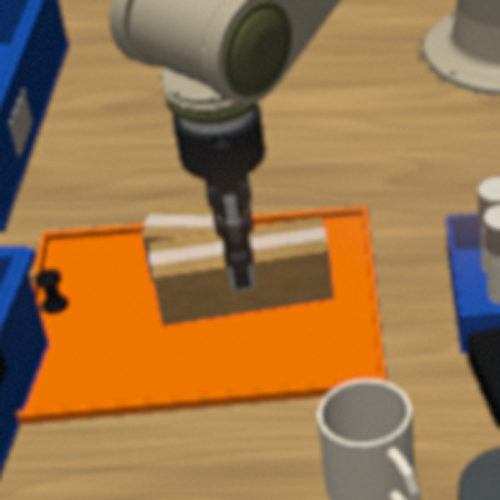

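>>> carry_out(deltas=[[1, -50, 0, 0, 0, 0, 0], [1, -100, 0, -10, -4, 0, 0], [1, -126, -13, -55, -12, 0, 0], [1, -126, -25, -110, -20, 0, 0], [1, -126, -38, -165, -28, 0, 0]])

```text
time_s: 12.18
eef_pos: [501.2, -118.8, 229.6]
ee_rot: [0.642, 0.297, 0.641, -0.297]
force: [-0.4, 1.2, -2.6]
grip_width: 0.599
```

```bash
python3 - <<'E'
from h import *
st(); plan((450,60,230),65); plan((560.8,322.8,230),87.9)
E
```

```text
t12.18 tcp [ 501.2 -118.8  229.6] jaw yaw 40.3 F [-0.4  1.2 -2.6] w 0.599 q [-0.46  0.29  1.53  0.    1.32 -1.16]
jaw 65 shift [  -0.5   76.5 -169.5] turn [-24.7   0.   -0. ]
jaw 245 shift [  -0.5   76.5 -169.5] turn [ 1.553e+02 -0.000e+00 -1.000e-01]
jaw 87.9 shift [  -0.5  330.9 -298.5] turn [-47.6   0.   -0. ]
jaw 267.9 shift [  -0.5  330.9 -298.5] turn [ 1.324e+02 -0.000e+00 -1.000e-01]
```

>>> carry_out(deltas=[[1, 0, 20, -50, -5, 0, 0], [1, 0, 45, -100, -14, 0, 0], [1, 0, 75, -150, -22, 0, 0], [1, 0, 120, -185, -30, 0, 0], [1, 0, 170, -215, -38, 0, 0]])

```text
time_s: 12.8
eef_pos: [493.9, 155.6, 229.9]
ee_rot: [0.704, 0.072, 0.703, -0.072]
force: [0.1, -1.4, -3.1]
grip_width: 0.6
```

```bash
python3 - <<'E'
from h import *
st(); plan((560.8,322.9,230),87.9)
E
```

```text
t12.80 tcp [493.9 155.6 229.9] jaw yaw 78.3 F [ 0.1 -1.4 -3.1] w 0.600 q [ 0.08  0.3   1.52 -0.    1.32 -1.29]
jaw 87.9 shift [ -0.  177.4  31.5] turn [-9.6  0.1 -0. ]
jaw 267.9 shift [ -0.  177.4  31.5] turn [ 1.704e+02 -0.000e+00 -1.000e-01]
```

>>> carry_out(deltas=[[1, 0, 45, 8, -3, 0, 0], [1, 0, 95, 18, -6, 0, 0], [1, 0, 140, 26, -9, 0, 0], [1, 0, 168, 30, -9.6, 0, 0], [1, 0, 177.4, 31.5, -9.6, 0, 0]])

```text
time_s: 13.42
eef_pos: [561.6, 321.8, 228.7]
ee_rot: [0.707, 0.014, 0.707, -0.014]
force: [-0.2, -0.3, -2.7]
grip_width: 0.605
```

>>> carry_out(deltas=[[1, 20, 0, 0, 0, 0, 0], [1, 55, 0, 0, 0, 0, 0], [1, 90, 0, 0, 0, 0, 0], [1, 110, 0, 0, 0, 0, 0], [1, 115, 0, 0, 0, 0, 0]])

```text
time_s: 14.05
eef_pos: [561.2, 319.7, 113.3]
ee_rot: [0.706, 0.015, 0.708, -0.015]
force: [0.2, 0.5, -2.9]
grip_width: 0.605
```

```bash
python3 - <<'E'
from h import *
import cv2
st(); plan((560.8,322.9,60),87.9)
cv2.imwrite("pics/l2.png",cv2.resize(viewer.capture("scene")[150:350,340:520,::-1],None,fx=3,fy=3,interpolation=cv2.INTER_CUBIC))
E
```

```text
t14.05 tcp [561.2 319.7 113.3] jaw yaw 87.6 F [ 0.2  0.5 -2.9] w 0.605 q [ 0.34  0.68  1.24 -0.    1.22 -1.19]
jaw 87.9 shift [53.3  3.2 -0.4] turn [-0.3 -0.1  0.1]
jaw 267.9 shift [53.3  3.2 -0.4] turn [1.797e+02 1.000e-01 2.000e-01]
```

View pics/l2.png

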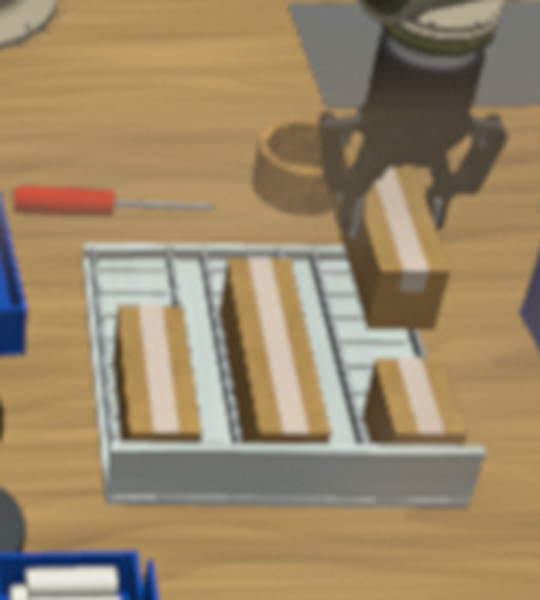

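```bash
python3 - <<'E'
from h import *
obs=[((367,325),(80,-26,0)),((434,328),(80,26,0)),((367,265),(80,-26,60)),((447,267),(80,26,60))]
o=[(np.array(p)/3+[340,150]-.5,P) for p,P in obs]
f=lambda v:np.ravel([proj("scene",W((v[0],v[1],82.5,np.radians(-2.4)),P))[0]-p for p,P in o])
print(f((561.2,319.7)).reshape(-1,2).round(2))
print(least_squares(f,(561,320)).x)
E
```

```text
[[0.06 1.98]
 [0.62 1.25]
 [4.82 1.75]
 [1.79 1.35]]
[555.70547929 316.89426045]
```

The carton hangs level over lane a. Its rear bottom corners are at px (462,258) and (484,259), about 3 mm toward -y of the lane centre as commanded. I'll correct sideways, then lower it.

>>> carry_out(deltas=[[1, 5, 1.5, 1, -0.3, 0, 0], [1, 15, 3, 3, -0.3, 0, 0], [1, 25, 3, 3, -0.3, 0, 0], [1, 38, 3, 3, -0.3, 0, 0], [1, 44, 3, 3, -0.3, 0, 0]])

```text
time_s: 14.72
eef_pos: [564.3, 323.4, 68.9]
ee_rot: [0.706, 0.013, 0.708, -0.013]
force: [0.2, 0.1, -2.4]
grip_width: 0.603
```

```bash
python3 - <<'E'
from h import *
st(); plan((564,322.7,46),87.9)
E
```

```text
t14.72 tcp [564.3 323.4  68.9] jaw yaw 87.9 F [ 0.2  0.1 -2.4] w 0.603 q [ 0.34  0.74  1.26  0.    1.14 -1.19]
jaw 87.9 shift [22.9 -0.7 -0.3] turn [ 0.  -0.1  0. ]
jaw 267.9 shift [22.9 -0.7 -0.3] turn [-1.8e+02 -1.0e-01 -1.0e-01]
```

>>> carry_out(deltas=[[1, 6, -0.5, 0, 0, 0, 0], [1, 12, -0.7, 0, 0, 0, 0], [1, 18, -0.7, 0, 0, 0, 0], [1, 23, -0.7, 0, 0, 0, 0], [1, 23, -0.7, 0, 0, 0, 0]])

```text
time_s: 15.35
eef_pos: [564.6, 322.8, 46.9]
ee_rot: [0.707, 0.013, 0.707, -0.013]
force: [0.8, -0.9, -3.4]
grip_width: 0.603
```

>>> carry_out(deltas=[[1, 1, 0, 0, 0, 0, 0], [1, 2, 0, 0, 0, 0, 0], [1, 3, 0, 0, 0, 0, 0], [1, 4, 0, 0, 0, 0, 0], [1, 4, 0, 0, 0, 0, 0]])

```text
time_s: 15.98
eef_pos: [564.8, 322.8, 43.2]
ee_rot: [0.707, 0.013, 0.707, -0.013]
force: [-0.4, 0.4, -3.4]
grip_width: 0.602
```

>>> carry_out(deltas=[[1, 0.6, 0, 0, 0, 0, 0], [1, 1.2, 0, 0, 0, 0, 0], [1, 1.8, 0, 0, 0, 0, 0], [1, 2.4, 0, 0, 0, 0, 0], [1, 2.4, 0, 0, 0, 0, 0]])

```text
time_s: 16.6
eef_pos: [564.8, 322.8, 40.9]
ee_rot: [0.707, 0.013, 0.707, -0.013]
force: [-0.5, 0.6, -2.8]
grip_width: 0.607
```

>>> carry_out(deltas=[[1, 0.5, 0, 0, 0, 0, 0], [1, 1, 0, 0, 0, 0, 0], [1, 1.5, 0, 0, 0, 0, 0], [1, 1.5, 0, 0, 0, 0, 0], [1, 1.5, 0, 0, 0, 0, 0]])

```text
time_s: 17.23
eef_pos: [564.8, 322.9, 40.8]
ee_rot: [0.707, 0.013, 0.707, -0.013]
force: [-6.1, -2.6, 9.3]
grip_width: 0.599
```

>>> carry_out(deltas=[[1, -0.8, 0, 1, 0, 0, 0], [1, -0.8, 0, 3, 0, 0, 0], [1, -0.8, 0, 5, 0, 0, 0], [1, -0.8, 0, 7, 0, 0, 0], [1, -0.8, 0, 9, 0, 0, 0]])

```text
time_s: 17.85
eef_pos: [573.6, 322.9, 40.8]
ee_rot: [0.707, 0.013, 0.707, -0.013]
force: [-6.2, -0.1, 6.0]
grip_width: 0.6
```

>>> carry_out(deltas=[[1, 0, 0, 1, 0, 0, 0], [1, 0, 0, 2, 0, 0, 0], [1, 0, 0, 3, 0, 0, 0], [1, 0, 0, 3, 0, 0, 0], [1, 0, 0, 3, 0, 0, 0]])

```text
time_s: 18.48
eef_pos: [576.6, 322.9, 40.8]
ee_rot: [0.707, 0.013, 0.707, -0.012]
force: [-4.8, -0.1, 4.0]
grip_width: 0.606
```

>>> carry_out(deltas=[[1, 0, 0, 0.7, 0, 0, 0], [1, 0, 0, 1.4, 0, 0, 0], [1, 0, 0, 2, 0, 0, 0], [1, 0, 0, 2, 0, 0, 0], [1, 0, 0, 2, 0, 0, 0]])

```text
time_s: 19.1
eef_pos: [578.0, 322.8, 40.8]
ee_rot: [0.706, 0.013, 0.708, -0.013]
force: [-8.9, 0.2, 7.1]
grip_width: 0.605
```

>>> carry_out(deltas=[[1, 0, 0, 0.7, 0, 0, 0], [1, 0, 0, 1.4, 0, 0, 0], [1, 0, 0, 2, 0, 0, 0], [1, 0, 0, 2, 0, 0, 0], [1, 0, 0, 2, 0, 0, 0]])

```text
time_s: 19.73
eef_pos: [579.7, 322.8, 40.8]
ee_rot: [0.706, 0.013, 0.708, -0.013]
force: [-10.4, -1.0, 8.7]
grip_width: 0.6
```

>>> carry_out(deltas=[[1, -0.8, 0, 0, 0, 0, 0], [1, -0.8, 0, 0.7, 0, 0, 0], [1, -0.8, 0, 1.4, 0, 0, 0], [1, -0.8, 0, 2, 0, 0, 0], [1, -0.8, 0, 2, 0, 0, 0]])

```text
time_s: 20.35
eef_pos: [579.9, 322.7, 40.9]
ee_rot: [0.705, 0.012, 0.709, -0.013]
force: [-18.1, -0.6, 9.1]
grip_width: 0.603
```

```bash
python3 - <<'E'
from h import *
import cv2
st()
cv2.imwrite("pics/l3.png",cv2.resize(viewer.capture("scene")[215:315,410:510,::-1],None,fx=6,fy=6,interpolation=cv2.INTER_CUBIC))
x=(599.3,226.4,-.9,np.radians(-2.1))
for l in(50,55):print(l,(proj("scene",W(x,[(l,95-26,70),(l,95+26,70)]))-[410,215]+.5)*6)
E
```

```text
t20.35 tcp [579.9 322.7  40.9] jaw yaw 88.0 F [-18.1  -0.6   9.1] w 0.603 q [ 0.33  0.8   1.23  0.    1.12 -1.21]
50 [[323.42474627 318.63699118]
 [460.63539248 319.8138402 ]]
55 [[325.96719728 327.57733956]
 [463.59650865 328.76171781]]
```

View pics/l3.png

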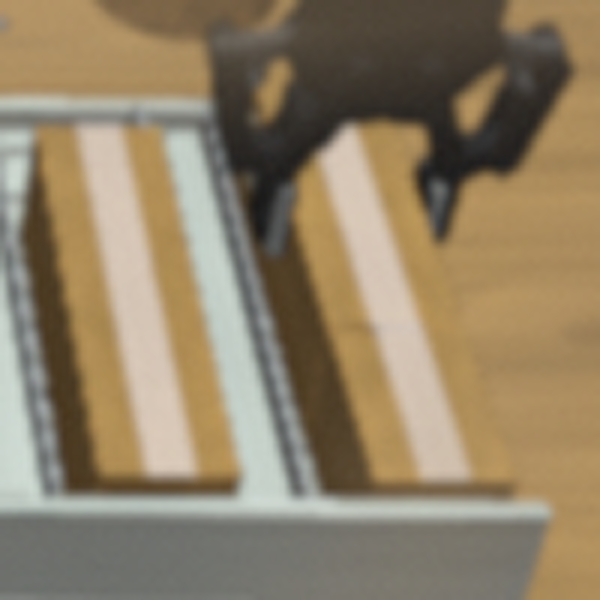

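The long carton abuts stock_a: the seam at crop (360,325) shows no gap, and -18 N built up with no further travel. Releasing it.

>>> carry_out(deltas=[[0.2, 0, 0, 0, 0, 0, 0], [-0.2, 0, 0, 0, 0, 0, 0], [-0.6, 0, 0, 0, 0, 0, 0], [-0.8, 0, 0, 0, 0, 0, 0], [-0.8, -2, 0, 0, 0, 0, 0]])

```text
time_s: 21.02
eef_pos: [583.0, 322.1, 42.9]
ee_rot: [0.707, 0.013, 0.707, -0.013]
force: [-0.8, -0.3, -0.0]
grip_width: 0.899
```

>>> carry_out(deltas=[[-0.8, -15, 0, 0, 0, 0, 0], [-0.8, -50, 0, 0, 0, 0, 0], [-0.8, -100, 0, 0, 0, 0, 0], [-0.8, -150, 0, 0, 0, 0, 0], [-0.8, -190, 0, 0, 0, 0, 0]])

```text
time_s: 21.65
eef_pos: [582.9, 322.2, 236.7]
ee_rot: [0.708, 0.013, 0.706, -0.012]
force: [-0.3, -0.2, -1.2]
grip_width: 0.904
```

```bash
python3 - <<'E'
from h import *
st(); plan((443.8,-339.5,180),-2.6)
E
```

```text
t21.65 tcp [582.9 322.2 236.7] jaw yaw 87.9 F [-0.3 -0.2 -1.2] w 0.904 q [ 0.33  0.64  0.99 -0.    1.51 -1.21]
jaw -2.6 shift [  55.6 -666.4 -115.2] turn [90.5  0.1 -0.2]
jaw 177.4 shift [  55.6 -666.4 -115.2] turn [-89.5   0.2   0.1]
```

>>> carry_out(deltas=[[-0.8, 0, -55, -20, 8, 0, 0], [-0.8, 0, -115, -40, 18, 0, 0], [-0.8, 0, -175, -60, 28, 0, 0], [-0.8, 0, -235, -80, 38, 0, 0], [-0.8, 0, -290, -95, 48, 0, 0]])

```text
time_s: 22.28
eef_pos: [476.4, 34.1, 234.3]
ee_rot: [0.641, 0.301, 0.639, -0.301]
force: [-0.0, -0.2, 0.9]
grip_width: 0.902
```

```bash
python3 - <<'E'
from h import *
st(); plan((443.8,-339.5,180),-2.6)
E
```

```text
t22.27 tcp [476.4  34.1 234.3] jaw yaw 39.6 F [-0.  -0.2  0.9] w 0.902 q [-0.17  0.2   1.63 -0.    1.3  -0.87]
jaw -2.6 shift [  54.4 -263.4  267. ] turn [42.2  0.1 -0.1]
jaw 177.4 shift [  54.4 -263.4  267. ] turn [-1.378e+02  1.000e-01  1.000e-01]
```

>>> carry_out(deltas=[[-1, 0, -42, 43, 8, 0, 0], [-1, 0, -85, 86, 17, 0, 0], [-1, 0, -128, 130, 26, 0, 0], [-1, 0, -170, 173, 35, 0, 0], [-1, 10, -210, 213, 42.2, 0, 0]])

```text
time_s: 22.9
eef_pos: [452.8, -264.7, 224.8]
ee_rot: [0.49, 0.511, 0.487, -0.511]
force: [0.3, -0.5, 0.6]
grip_width: 0.999
```

```bash
python3 - <<'E'
from h import *
st(); plan((443.8,-339.5,33),-2.6)
E
```

```text
t22.90 tcp [ 452.8 -264.7  224.8] jaw yaw -2.6 F [ 0.3 -0.5  0.6] w 0.999 q [-0.75  0.31  1.51  0.    1.31 -0.71]
jaw -2.6 shift [191.9  -6.2  74.7] turn [ 0.   0.1 -0.2]
jaw 177.4 shift [191.9  -6.2  74.7] turn [-180.     0.2    0.2]
```

>>> carry_out(deltas=[[-1, 10, -3, 40, 0, 0, 0], [-1, 30, -6.2, 70, 0, 0, 0], [-1, 70, -6.2, 74.7, 0, 0, 0], [-1, 100, -6.2, 74.7, 0, 0, 0], [-1, 115, -6.2, 74.7, 0, 0, 0]])

```text
time_s: 23.52
eef_pos: [443.6, -336.7, 107.6]
ee_rot: [-0.49, -0.51, -0.49, 0.51]
force: [1.3, 0.2, 1.0]
grip_width: 0.999
```

```bash
python3 - <<'E'
from h import *
st(); plan((443.8,-339.5,33),-2.6)
E
```

```text
t23.52 tcp [ 443.6 -336.7  107.6] jaw yaw -2.3 F [1.3 0.2 1. ] w 0.999 q [-0.86  0.51  1.56 -0.    1.08 -0.82]
jaw -2.6 shift [74.6  0.3  2.8] turn [ 0.3 -0.   0. ]
jaw 177.4 shift [74.6  0.3  2.8] turn [-179.7   -0.    -0. ]
```

>>> carry_out(deltas=[[-1, 20, 0.3, 1, 0.3, 0, 0], [-1, 45, 0.3, 2, 0.3, 0, 0], [-1, 65, 0.3, 2, 0.3, 0, 0], [-1, 73, 0.3, 2, 0.3, 0, 0], [-1, 75, 0.3, 2, 0.3, 0, 0]])

```text
time_s: 24.15
eef_pos: [444.4, -339.0, 33.6]
ee_rot: [-0.489, -0.511, -0.488, 0.511]
force: [0.4, -0.5, 1.3]
grip_width: 1.001
```

>>> carry_out(deltas=[[-0.4, 0, 0, 0, 0, 0, 0], [0, 0, 0, 0, 0, 0, 0], [0.5, 0, 0, 0, 0, 0, 0], [1, 0, 0, 0, 0, 0, 0], [1, 0, 0, 0, 0, 0, 0]])

```text
time_s: 24.78
eef_pos: [444.4, -339.1, 33.9]
ee_rot: [-0.489, -0.511, -0.488, 0.511]
force: [-0.7, 1.3, 5.8]
grip_width: 0.6
```

>>> carry_out(deltas=[[1, 0, 0, 0, 0, 0, 0], [1, -5, 0, 0, 0, 0, 0], [1, -30, 0, 0, 0, 0, 0], [1, -80, 0, 0, 0, 0, 0], [1, -130, 0, 0, 0, 0, 0]])

```text
time_s: 25.4
eef_pos: [443.7, -338.4, 164.3]
ee_rot: [0.488, 0.511, 0.489, -0.511]
force: [0.3, -0.5, -1.8]
grip_width: 0.603
```

```bash
python3 - <<'E'
from h import *
st(); plan((445,-60,235),55); plan((525.9,134,235),87.9)
E
```

```text
t25.40 tcp [ 443.7 -338.4  164.3] jaw yaw -2.6 F [ 0.3 -0.5 -1.8] w 0.603 q [-0.86  0.44  1.49  0.    1.21 -0.82]
jaw 55 shift [ -70.5  -11.3 -278.2] turn [-57.6  -0.1   0. ]
jaw 235 shift [ -70.5  -11.3 -278.2] turn [1.224e+02 0.000e+00 1.000e-01]
jaw 87.9 shift [ -70.4   60.8 -475.6] turn [-90.5  -0.1  -0. ]
jaw 267.9 shift [ -70.4   60.8 -475.6] turn [89.5 -0.   0.1]
```

>>> carry_out(deltas=[[1, -30, 0, -40, -8, 0, 0], [1, -60, 0, -95, -17, 0, 0], [1, -70, 0, -155, -27, 0, 0], [1, -70, 0, -215, -37, 0, 0], [1, -70, 0, -270, -47, 0, 0]])

```text
time_s: 26.02
eef_pos: [455.7, -66.9, 233.2]
ee_rot: [0.653, 0.272, 0.653, -0.272]
force: [0.8, 0.4, -2.3]
grip_width: 0.603
```

```bash
python3 - <<'E'
from h import *
st(); plan((525.9,134,235),87.9)
E
```

```text
t26.02 tcp [455.7 -66.9 233.2] jaw yaw 44.8 F [ 0.8  0.4 -2.3] w 0.603 q [-0.4   0.17  1.68  0.    1.3  -1.18]
jaw 87.9 shift [ -1.8 191.3 -93.3] turn [-43.1   0.   -0. ]
jaw 267.9 shift [ -1.8 191.3 -93.3] turn [136.9  -0.   -0. ]
```

>>> carry_out(deltas=[[1, 0, 38, -19, -8, 0, 0], [1, 0, 80, -40, -17, 0, 0], [1, 0, 125, -62, -27, 0, 0], [1, 0, 165, -82, -36, 0, 0], [1, 0, 191.3, -93.3, -43, 0, 0]])

```text
time_s: 26.65
eef_pos: [527.5, 133.5, 232.8]
ee_rot: [0.707, 0.014, 0.707, -0.014]
force: [-0.5, -0.6, -1.4]
grip_width: 0.603
```

>>> carry_out(deltas=[[1, 15, 0, 0, 0, 0, 0], [1, 50, 0, 0, 0, 0, 0], [1, 90, 0, 0, 0, 0, 0], [1, 110, 0, 0, 0, 0, 0], [1, 115, 0, 0, 0, 0, 0]])

```text
time_s: 27.28
eef_pos: [526.4, 130.7, 116.4]
ee_rot: [0.706, 0.017, 0.708, -0.017]
force: [-0.2, 0.2, -2.4]
grip_width: 0.601
```

```bash
python3 - <<'E'
from h import *
st(); plan((525.9,134,70),87.9)
E
```

```text
t27.27 tcp [526.4 130.7 116.4] jaw yaw 87.3 F [-0.2  0.2 -2.4] w 0.601 q [ 0.03  0.47  1.59 -0.    1.08 -1.5 ]
jaw 87.9 shift [46.4  3.3 -0.5] turn [-0.6 -0.2  0. ]
jaw 267.9 shift [46.4  3.3 -0.5] turn [179.4   0.    0.3]
```

>>> carry_out(deltas=[[1, 10, 1.5, 0, -0.4, 0, 0], [1, 22, 3.3, 0, -0.6, 0, 0], [1, 35, 3.3, 0, -0.6, 0, 0], [1, 44, 3.3, 0, -0.6, 0, 0], [1, 46, 3.3, 0, -0.6, 0, 0]])

```text
time_s: 27.9
eef_pos: [527.4, 134.8, 71.3]
ee_rot: [0.707, 0.012, 0.707, -0.012]
force: [0.9, 0.2, -2.0]
grip_width: 0.606
```

```bash
python3 - <<'E'
from h import *
st(); plan((525.9,134,46),87.9)
E
```

```text
t27.90 tcp [527.4 134.8  71.3] jaw yaw 88.0 F [ 0.9  0.2 -2. ] w 0.606 q [ 0.03  0.53  1.63 -0.    0.98 -1.5 ]
jaw 87.9 shift [25.3 -0.9 -1.4] turn [ 0.1 -0.1  0. ]
jaw 267.9 shift [25.3 -0.9 -1.4] turn [-1.799e+02 -0.000e+00 -1.000e-01]
```

>>> carry_out(deltas=[[1, 7, -0.5, -1, 0, 0, 0], [1, 14, -0.8, -1, 0, 0, 0], [1, 20, -0.8, -1, 0, 0, 0], [1, 25, -0.8, -1, 0, 0, 0], [1, 27, -0.8, -1, 0, 0, 0]])

```text
time_s: 28.52
eef_pos: [526.5, 134.1, 44.7]
ee_rot: [0.707, 0.012, 0.707, -0.012]
force: [-0.2, -0.4, -2.5]
grip_width: 0.603
```

>>> carry_out(deltas=[[1, 0.8, 0, 0, 0, 0, 0], [1, 1.6, 0, 0, 0, 0, 0], [1, 2.4, 0, 0, 0, 0, 0], [1, 3, 0, 0, 0, 0, 0], [1, 3, 0, 0, 0, 0, 0]])

```text
time_s: 29.15
eef_pos: [526.6, 134.1, 42.0]
ee_rot: [0.707, 0.012, 0.707, -0.012]
force: [-0.3, -0.7, -1.1]
grip_width: 0.604
```

>>> carry_out(deltas=[[1, 0.5, 0, 0, 0, 0, 0], [1, 1, 0, 0, 0, 0, 0], [1, 1.5, 0, 0, 0, 0, 0], [1, 1.5, 0, 0, 0, 0, 0], [1, 1.5, 0, 0, 0, 0, 0]])

```text
time_s: 29.78
eef_pos: [526.6, 134.1, 40.5]
ee_rot: [0.707, 0.012, 0.707, -0.012]
force: [0.6, -0.2, -2.1]
grip_width: 0.601
```

>>> carry_out(deltas=[[1, 0.5, 0, 0, 0, 0, 0], [1, 1, 0, 0, 0, 0, 0], [1, 1.5, 0, 0, 0, 0, 0], [1, 1.5, 0, 0, 0, 0, 0], [1, 1.5, 0, 0, 0, 0, 0]])

```text
time_s: 30.4
eef_pos: [526.6, 134.1, 39.9]
ee_rot: [0.707, 0.012, 0.707, -0.012]
force: [-4.7, -1.2, 8.9]
grip_width: 0.602
```

Touching the floor. Now the push (about 15 mm expected).

>>> carry_out(deltas=[[1, -0.8, 0, 1, 0, 0, 0], [1, -0.8, 0, 3, 0, 0, 0], [1, -0.8, 0, 5, 0, 0, 0], [1, -0.8, 0, 7, 0, 0, 0], [1, -0.8, 0, 9, 0, 0, 0]])

```text
time_s: 31.02
eef_pos: [535.6, 133.8, 39.9]
ee_rot: [0.707, 0.012, 0.707, -0.012]
force: [-5.2, 0.5, 5.7]
grip_width: 0.6
```

>>> carry_out(deltas=[[1, 0, 0, 0.7, 0, 0, 0], [1, 0, 0, 1.4, 0, 0, 0], [1, 0, 0, 2, 0, 0, 0], [1, 0, 0, 2.7, 0, 0, 0], [1, 0, 0, 3, 0, 0, 0]])

```text
time_s: 31.65
eef_pos: [538.6, 133.7, 39.9]
ee_rot: [0.707, 0.012, 0.707, -0.012]
force: [-5.2, 0.5, 5.6]
grip_width: 0.604
```

>>> carry_out(deltas=[[1, 0, 0, 0.7, 0, 0, 0], [1, 0, 0, 1.4, 0, 0, 0], [1, 0, 0, 2, 0, 0, 0], [1, 0, 0, 2, 0, 0, 0], [1, 0, 0, 2, 0, 0, 0]])

```text
time_s: 32.28
eef_pos: [540.0, 133.7, 39.9]
ee_rot: [0.706, 0.012, 0.708, -0.012]
force: [-7.9, 0.2, 7.8]
grip_width: 0.6
```

>>> carry_out(deltas=[[1, -0.3, 0, 0.7, 0, 0, 0], [1, -0.3, 0, 1.4, 0, 0, 0], [1, -0.3, 0, 2, 0, 0, 0], [1, -0.3, 0, 2, 0, 0, 0], [1, -0.3, 0, 2, 0, 0, 0]])

```text
time_s: 32.9
eef_pos: [540.9, 133.6, 39.9]
ee_rot: [0.705, 0.012, 0.709, -0.012]
force: [-13.2, -0.6, 10.2]
grip_width: 0.604
```

>>> carry_out(deltas=[[1, -0.3, 0, 0.5, 0, 0, 0], [1, -0.3, 0, 1, 0, 0, 0], [1, -0.3, 0, 1.5, 0, 0, 0], [1, -0.3, 0, 1.5, 0, 0, 0], [1, -0.3, 0, 1.5, 0, 0, 0]])

```text
time_s: 33.52
eef_pos: [540.9, 133.6, 39.9]
ee_rot: [0.704, 0.012, 0.71, -0.012]
force: [-20.9, -1.9, 13.0]
grip_width: 0.603
```

>>> carry_out(deltas=[[0.2, 0, 0, 0, 0, 0, 0], [-0.2, 0, 0, 0, 0, 0, 0], [-0.6, 0, 0, 0, 0, 0, 0], [-0.8, 0, 0, 0, 0, 0, 0], [-0.8, -2, 0, 0, 0, 0, 0]])

```text
time_s: 34.15
eef_pos: [544.3, 133.4, 42.3]
ee_rot: [0.707, 0.012, 0.707, -0.012]
force: [-0.5, 1.0, -1.0]
grip_width: 0.9
```

>>> carry_out(deltas=[[-0.8, -15, 0, 0, 0, 0, 0], [-0.8, -50, 0, 0, 0, 0, 0], [-0.8, -100, 0, 0, 0, 0, 0], [-0.8, -150, 0, 0, 0, 0, 0], [-0.8, -190, 0, 0, 0, 0, 0]])

```text
time_s: 34.78
eef_pos: [544.2, 133.5, 235.8]
ee_rot: [0.708, 0.012, 0.706, -0.012]
force: [0.1, 0.2, 0.1]
grip_width: 0.898
```

>>> carry_out(deltas=[[-0.8, -5, 0, -50, 0, 0, 0], [-0.8, -5, 0, -100, 0, 0, 0], [-0.8, -5, 0, -150, 0, 0, 0], [-0.8, -5, 0, -200, 0, 0, 0], [-0.8, -5, 0, -220, 0, 0, 0]])

```text
time_s: 35.4
eef_pos: [322.3, 141.2, 238.4]
ee_rot: [0.708, 0.012, 0.706, -0.012]
force: [0.8, 0.9, -0.2]
grip_width: 0.898
```

```bash
python3 - <<'E'
from h import *
import cv2
st()
a=viewer.capture("scene")[195:325,290:500,::-1]; b=viewer.capture("top")[150:300,110:345,::-1]
f=lambda i,h:cv2.resize(i,(int(i.shape[1]*h/i.shape[0]),h),interpolation=cv2.INTER_CUBIC)
a=cv2.resize(a,(480,297),interpolation=cv2.INTER_CUBIC);b=cv2.resize(b,(480,306),interpolation=cv2.INTER_CUBIC)
cv2.imwrite("pics/end.png",cv2.resize(np.vstack([a,b]),None,fx=.99,fy=.99))
E
```

```text
t35.40 tcp [322.3 141.2 238.4] jaw yaw 88.1 F [ 0.8  0.9 -0.2] w 0.898 q [ 0.08 -0.09  1.94  0.    1.3  -1.46]
```

View pics/end.png

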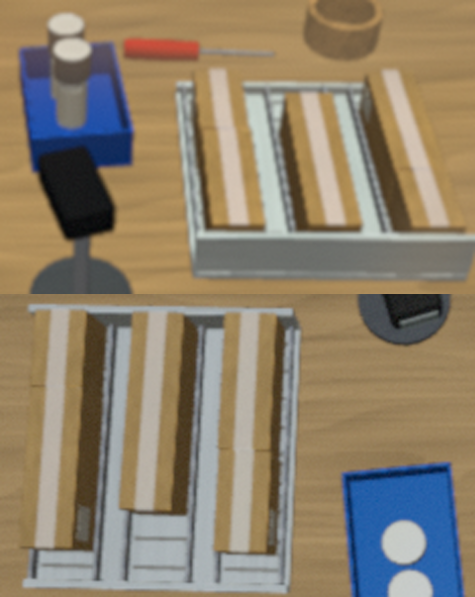

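The final picture shows both cartons flat in their lanes. The seams are closed at top-crop (55,385) and (245,450), with clear space behind the lip. Both glue sticks stand in the bin, at (403,542) and (410,590).

```bash
python3 -c "
from h import *
print(order.finish_job())"
```

```text
the job is handed in; nothing more can be done
None
```

The job is done and handed in at about 35 s of the 72 s allowed. No verdict came back.

- **Glue stick:** I moved it first, because it blocked the only lane the long carton fits. It now stands upright in the blue bin, on the robot side of its twin.
- **Long carton:** it lies flat in the stock_a lane, pushed back until it stopped against stock_a at about 18 N.
- **Short carton:** it lies flat in the stock_b lane, pushed back until it stopped against stock_b at about 21 N.

**Last checks:** the final pictures from both cameras show closed seams at both cartons, free space behind the front lip and the two sticks upright. The bystanders in view (screwdriver, tape roll, scanner stand) look undisturbed. The mug and the spool were outside that last crop, so I did not re-check them. The gripper ended open and clear of everything.

**Disagreements:**
- **Rack size:** my first fit was poor because I assumed a 260 mm wide rack. Refitting gave about 270 mm, and the stock cartons then matched except for one badly read corner.
- **Bin height:** the bin's underside measured about 3 mm below the table. I lowered the glue by force instead of by that height.
- **Long carton's hold:** it seems to have been gripped a few millimetres off centre. That only changed where the arm stopped in the push.

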